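Sort the loose nuts and bolts into hooded pick bins and tally the batch

ROBOT

A 6-joint arm with a two-finger parallel gripper is mounted at the origin on the work surface; the furniture and walls round the work are solid. World frame = base frame: x ahead of the robot, y to its left, z up, the work surface at z = 0. Lengths are in m, angles in rad, forces in N, time in s.
With the tool pointing down it reaches from about 0.425 to 0.95 m from the base axis. Payload 3.5 kg.
Tool frame: the origin (TCP) lies on the front face of the gripper's body, between the roots of the fingers; the fingertips stand 73 mm ahead of it and the grasp point (between the pads) lies 54 mm ahead of it (arm.pinch_z is the z of the grasp point in the tool frame, in m); z points along the fingers, y is the line along which they close (so a half turn about z gives the same grasp; the last joint's range is limited). The gripper opens to 85 mm and grips with 20 to 120 N. Pads are 22 mm wide; open, the fingers measure 114 mm over their backs; the gripper's body (76 mm by 85 mm) begins 54 mm behind the grasp point. The pads swing forward as they close: fully open they stand 13 mm farther back than shut.
Start: joints at [1.029, 0.286, 1.577, -0, 1.279, -0.15], TCP at [0.258, 0.624, 0.304] pointing down, gripper open.
Joint ranges: [-2.77, 2.77], [-0.9, 2.22], [0.21, 2.48], [-1.53, 4.67], [0.24, 2.81], [-2.84, 2.84]. Speed limits (rad/s): [2.79, 2.79, 3.14, 3.14, 3.14, 3.14].

INTERFACE

Orientations are given as a unit quaternion [w, x, y, z].
In Python, from station import arm, viewer gives the robot as it stands. The module is installed in compiled form; this text tells all that it offers.
- The arm moves only by the tool arm_command, never from a script. Its argument "deltas" is a list of rows, each a list of 4 numbers: the shift along the tool's x, y, z as a fraction of full scale, then the turn about the tool's z as a fraction of full scale. A call has 1 to 12 rows; each row is the pose to reach, as a shift and turn from the pose commanded when the call began, along the tool's axes at that moment; what a row does not reach only later rows make up. Full scale, the value 1, is 200 mm for a shift and 45 degrees for a turn. A row lasts 1/12 s, in which the tool goes at most 41.7 mm and 7.16 degrees, less where a joint would pass 70% of its speed; a pose out of reach is approached as far as the arm can. A call with a number of a shift or a turn outside -1 to 1 is refused whole. A call with a gripper value outside its range is refused whole. "claw" is the opening, from 0 (shut) to 1 (fully open), set as the call begins (left out, the last holds). The fingers move at their own pace and stop on an object; the grip force is fixed at half the most. Time passes only in rows, so rows that repeat a pose let the fingers close. It gives the time, the measured TCP pose, the force, the opening and the grip force at its end, in the units of the state.
- arm.read_state(): the state, without advancing time (a new reading comes with each control period).
- viewer.capture(name): name is "scene" or "top" or "wrist"; returns the picture (400x640x3 uint8, red, green, blue); there is no depth.
- viewer.camera_info(name): a dict with "mtx" (3x3 intrinsics, pixels), "xyz" and "orientation" of the camera in the world; the wrist camera has in their place "mount" (4x4, takes a point from camera to tool coordinates, whose origin is the TCP and whose axes are the flange's). Camera axes: x right, y down, z forward; pixel columns grow to the right and rows downward; lengths in m; the calibration is good to about 2 mm. A picture is of the moment at which its call begins: read the wrist's pose just before it. camera_info takes no time and is no camera call.
- arm.sign_off(): hands the job in; it is judged then, once.
The state is a dict: "t": time; "joint_pos": joint angles; "dq": joint speeds; "joint_efforts": joint torques, N m; "ee_pos": TCP position; "eef_rot": TCP orientation; "ft_force": force on the tool from outside, world axes, zero at the start; "torque": the same for the moment, N m; "opening": finger opening in m; "finger_force": force on a finger pad.
Only numpy, scipy, OpenCV 4.12 (cv2) and the standard library are available. Lean on these libraries where they do the work, as an engineer would, in place of code of your own. Each camera call takes 0.05 s, during which the arm holds its last target. There are 200 camera calls.

TASK

Sort the four loose fasteners on the bench into the hooded bin rack: both nuts into the bin with a nut fixed on its front, both bolts into the bin with a bolt on its front. When all four are in, press the black plunger of the tally counter steadily all the way down to its stop without forcing it, and let it spring back up. Leave the tape measure and the small wood block beyond the counter where they are.

Things in the scene. Friction and masses are not known exactly. Their poses are not given: they have to be found in the camera images.
- nut_a_mid (a point): plain steel hex nut, 24 mm across flats, 27 mm across corners, 13 mm tall, lying flat on the bench; the point is its middle (6.5 mm above the bench); z is its hole axis, x is square to a pair of flats (close the fingers along x), y points through corners; dark finish
- nut_b_mid (a point): plain steel hex nut, 24 mm across flats, 27 mm across corners, 13 mm tall, lying flat on the bench; the point is its middle (6.5 mm above the bench); z is its hole axis, x is square to a pair of flats (close the fingers along x), y points through corners; bright finish
- bolt_a_mid (a point): plain steel hex bolt lying on the bench, 65 mm long, pointing roughly toward or away from the robot; the point is the middle of its length, 10 mm above the bench; y runs along it toward the head: head y=+22 to +32 mm (24 mm wide, 21 mm tall), shank 14 mm diameter, y=-32 to +22 mm, its axis 8.5 mm above the bench; x is across the shank; about 0.13 kg, balance point near y=+6 mm
- bolt_b_mid (a point): plain steel hex bolt lying on the bench, 65 mm long, pointing roughly toward or away from the robot; the point is the middle of its length, 10 mm above the bench; y runs along it toward the head: head y=+22 to +32 mm (24 mm wide, 21 mm tall), shank 14 mm diameter, y=-32 to +22 mm, its axis 8.5 mm above the bench; x is across the shank; about 0.13 kg, balance point near y=+6 mm
- nut_bin: steel pick bin for nuts, fixed in the rack: a nut (it stands 13 mm proud) is fixed on its front lip. Origin under its floor's centre, 4 mm above the bench; x points to its back, y across. Outside 98 (x) by 102 (y) mm, walls and floor 3 mm; back and rear side walls 60 mm high, front lip 34 mm, sides slope down to the lip. Left or right place changes
- bolt_bin: steel pick bin for bolts, fixed in the rack: a bolt lying across (it stands 21 mm proud) is fixed on its front lip. Origin under its floor's centre, 4 mm above the bench; x points to its back, y across. Outside 98 (x) by 102 (y) mm, walls and floor 3 mm; back and rear side walls 60 mm high, front lip 34 mm, sides slope down to the lip. Left or right place changes
- rack: grey sheet-steel rack fixed on the bench, holding the bins at y=+52 and -52 mm; origin on the bench midway between them, x points to its back. 214 mm wide, back panel at x=52 mm; hood 294 to 308 mm above the bench covers both bins out to its front edge at x=-58 mm, so bins are reached from the front under it with a tilted tool; sides open but for thin braces at x over 9 mm, y=+/-105 mm
- tally: grey round tally counter fixed on the bench, 68 mm foot, 54 mm body 48 mm high, with a black mushroom plunger on top; origin under its centre
- tally_top (a point): middle of the top of the plunger's head (head 34 mm diameter, 10 mm high), 78 mm above the bench when up; moves down with the plunger
- tally_plunger (a joint): how far the plunger is pressed, m: 0 = up, 0.012 = down at its stop; spring, about 4 N to start and 11 N at the stop
- tape_measure: bystander: yellow tape measure 32 x 81 x 65 mm standing on the bench, origin under its centre
- wood_offcut_3: bystander: softwood block 45 x 60 x 45 mm, origin under its centre

How it is judged:
By the outcome, as a careful person would: the job done as asked, in the order asked, and still so for the second after the job is handed in, with the robot touching nothing.
It also fails if it takes over 72 s, if anything falls off the work surface, if the arm or the gripper's body presses on something with over 40 N, if the wrist force passes 120 N, or if a joint passes its speed limit or range.

## Working session

There is one attempt and no reset: what is moved stays moved. The work goes in short steps, Python scripts to look and compute and a tool call to move; the robot and the scene stay as the last step left them, time stands still between calls to the robot, and variables do not carry over. Pictures are saved under pics/ and viewed, at most 10 in all, crops included, and the job is handed in when it is done.

Besides the shell and the picture viewer there is one more tool, called after "Request:" by a JSON object that holds its "method" and its "body", one argument or row to a line. arm_command: Moves the arm, as the interface text tells. Its arguments: {"type":"object","properties":{"deltas":{"type":"array"},"claw":{"type":"number"}},"required":["deltas"]}

```bash
mkdir -p pics
python3 - <<'E'
from station import arm, viewer
import cv2, numpy as np
np.set_printoptions(precision=4,suppress=True)
s=arm.read_state(); print({k:(np.round(v,4) if not isinstance(v,dict) else v) for k,v in s.items()}, arm.pinch_z)
for n in ("scene","top","wrist"):
    im=viewer.capture(n); cv2.imwrite(f"pics/{n}0.png",im[:,:,::-1]); print(n,viewer.camera_info(n))
E
```

```text
{'t': np.float64(0.0), 'joint_pos': array([ 1.029 ,  0.2872,  1.5782,  0.    ,  1.2786, -0.15  ]), 'dq': array([-0.0002,  0.0016, -0.0003,  0.0013,  0.0003, -0.0003]), 'joint_efforts': array([  0.0004, -40.5988, -29.2631,  -0.0002,   0.0058,   0.    ]), 'ee_pos': array([0.2575, 0.6234, 0.3025]), 'eef_rot': array([-0.0004,  0.1947,  0.9809, -0.0011]), 'ft_force': array([ 0.2447, -0.3897, -0.1034]), 'torque': array([-0.0333,  0.0073, -0.0285]), 'finger_force': np.float64(0.0), 'opening': np.float64(0.0851)} 0.0539
scene {'mtx': array([[472.8053,   0.    , 310.9828],
       [  0.    , 472.8053, 199.1124],
       [  0.    ,   0.    ,   1.    ]]), 'xyz': array([ 0.0603, -0.7361,  1.1096]), 'orientation': array([-0.3244,  0.9069, -0.2536,  0.0896])}
top {'mtx': array([[474.7266,   0.    , 319.6414],
       [  0.    , 474.7266, 201.2519],
       [  0.    ,   0.    ,   1.    ]]), 'xyz': array([ 0.392 , -0.0214,  1.2205]), 'orientation': array([ 0.042 , -0.6974,  0.7152, -0.0221])}
wrist {'mtx': array([[326.3791,   0.    , 317.8136],
       [  0.    , 326.3791, 195.1988],
       [  0.    ,   0.    ,   1.    ]]), 'mount': array([[ 0.0001, -0.9649, -0.2626,  0.0657],
       [ 1.    ,  0.0003, -0.0008, -0.0013],
       [ 0.0008, -0.2626,  0.9649, -0.0701],
       [ 0.    ,  0.    ,  0.    ,  1.    ]])}
```

View pics/scene0.png

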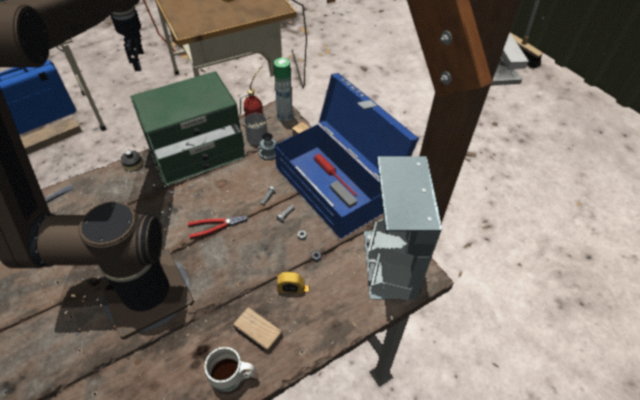

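View pics/top0.png

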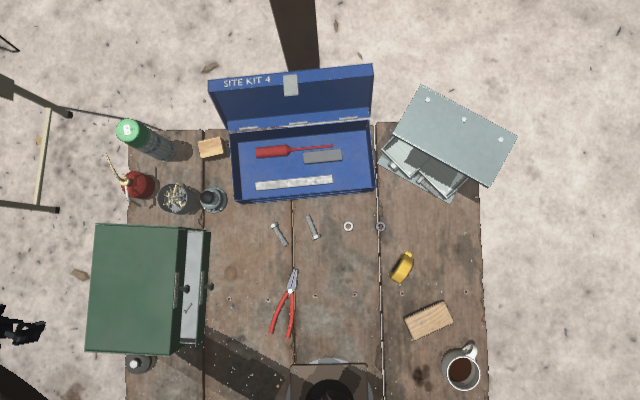

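The scene view shows the rack at right (400,230), and the top view shows it at about (450,140). In the top view the bolts are at about (279,234) and (312,228), the nuts at (348,226) bright and (380,226) dark, the tally at (210,200), the tape at (402,267), and the block at (210,148). I'll zoom in on both views.

```bash
cat > h.py <<'E'
import numpy as np, cv2
from scipy.spatial.transform import Rotation as R
from station import arm, viewer
np.set_printoptions(precision=4,suppress=True)
def rot(q): return R.from_quat([q[1],q[2],q[3],q[0]])
def cam(n,s=None):
    c=viewer.camera_info(n); K=c["mtx"]
    if n!="wrist": return K,rot(c["orientation"]).as_matrix(),np.array(c["xyz"])
    s=s or arm.read_state(); M=np.array(c["mount"]); Rt=rot(s["eef_rot"]).as_matrix()
    return K,Rt@M[:3,:3],Rt@M[:3,3]+s["ee_pos"]
def pix2z(C,uv,z):
    K,Rm,p=C; d=Rm@np.linalg.solve(K,[uv[0],uv[1],1]); return p+d*(z-p[2])/d[2]
def proj(C,X):
    K,Rm,p=C; q=(np.atleast_2d(X)-p)@Rm; q=q@K.T; return q[:,:2]/q[:,2:]
E
python3 - <<'E'
from h import *
C=cam("top")
for n,uv,z in [("boltA",(279,234),.01),("boltB",(312,228),.01),("nutb",(348,226),.013),("nuta",(380,226),.013),("tally",(210,198),.07)]: print(n,pix2z(C,uv,z))
for uv in [(421,86),(517,134),(489,187),(393,139)]: print(pix2z(C,uv,.308))
im=cv2.imread("pics/top0.png"); sc=cv2.imread("pics/scene0.png")
a=cv2.resize(im[80:260,190:530],(800,424),interpolation=cv2.INTER_CUBIC)
cv2.imwrite("pics/topz.png",a)
cv2.imwrite("pics/scz.png",cv2.resize(sc[140:310,240:460],(776,600),interpolation=cv2.INTER_CUBIC))
E
```

```text
boltA [0.4215 0.1172 0.01  ]
boltB [0.4347 0.0325 0.01  ]
nutb [ 0.4374 -0.0591  0.013 ]
nuta [ 0.4354 -0.1401  0.013 ]
tally [0.5123 0.2785 0.07  ]
[ 0.6971 -0.2009  0.308 ]
[ 0.5958 -0.3811  0.308 ]
[ 0.4942 -0.3218  0.308 ]
[ 0.5932 -0.1423  0.308 ]
```

View pics/topz.png

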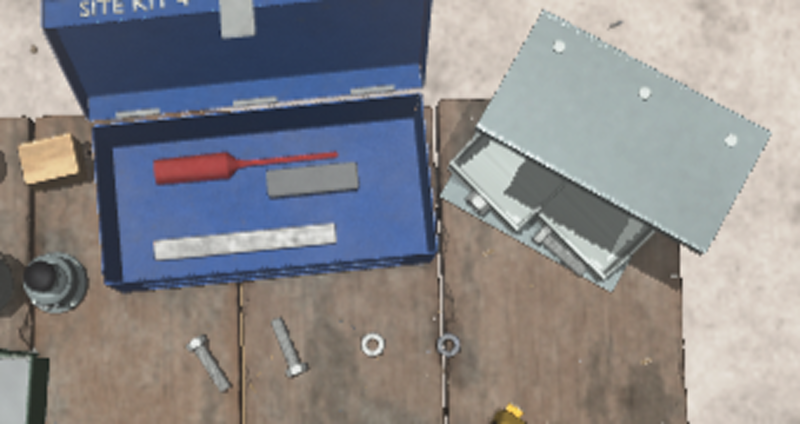

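View pics/scz.png

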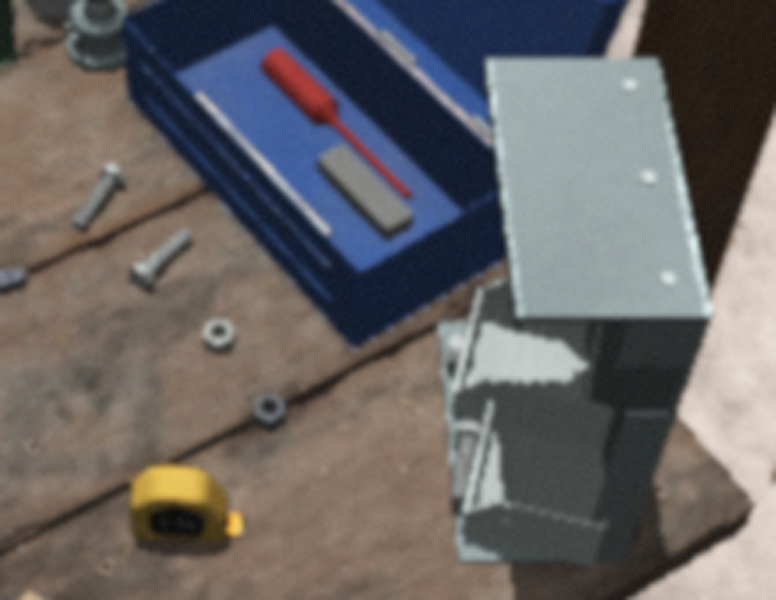

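The zooms show the nut label on the left bin (478,205) and the bolt label on the right bin (560,250). Bolt A's head is at its far end (198,343), and bolt B's head is at its near end (297,370). The moves can't tilt the tool directly, so I'll check how tall the tool is before the wrist.

Run:
```python
from h import *
C=cam("scene"); s=arm.read_state(); p=s["ee_pos"].copy()
im=cv2.imread("pics/scene0.png")
a=cv2.resize(im[0:120,0:200],(800,480),interpolation=cv2.INTER_CUBIC)
for z in np.arange(.23,.75,.05):
    q=proj(C,[p[0],p[1],z])[0]; print(round(z,2),q)
    cv2.circle(a,tuple(int(v*4) for v in q),4,(0,0,255),-1)
cv2.imwrite("pics/arm.png",a)
```

```text
0.23 [140.7519  65.1253]
0.28 [136.1617  51.1637]
0.33 [131.3189  36.4339]
0.38 [126.2022  20.8706]
0.43 [120.7875   4.4012]
0.48 [115.048  -13.0559]
0.53 [108.9538 -31.5924]
0.58 [102.4707 -51.3114]
0.63 [ 95.5604 -72.3299]
0.68 [ 88.1792 -94.7808]
0.73 [  80.2772 -118.8155]
```

View pics/arm.png

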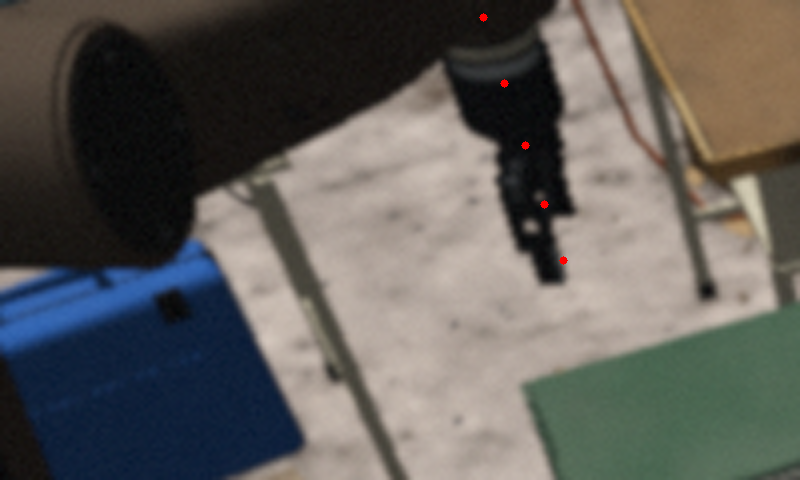

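The tool is too tall to go under the hood untilted. With the TCP above about 0.315, though, the gripper body clears the hood top and only the fingers hang in front. The pieces can then be tossed gently under the hood, with the back panel as a stop. I'll test release timing and motion carry-over during the approach.

Request:
{"method": "arm_command", "body": {
  "deltas": [
    [0,0,-0.2,0],
    [0,0,-0.4,0],
    [0,0,-0.6,0],
    [0,0,-0.6,0]
  ],
  "claw": 0.3
}}

```text
t: 0.48
ee_pos: [0.2584, 0.6252, 0.4356]
eef_rot: [0.003, 0.195, 0.981, 0.008]
ft_force: [0.4, -0.6, 2.2]
opening: 0.0386
finger_force: 0.0
```

Request:
{"method": "arm_command", "body": {
  "deltas": [
    [-0.12,-0.155,0,0],
    [-0.24,-0.31,0,0],
    [-0.36,-0.465,0,0],
    [-0.48,-0.62,0,0],
    [-0.6,-0.775,0,0]
  ]
}}

```text
t: 0.9
ee_pos: [0.3094, 0.433, 0.4232]
eef_rot: [-0.0, 0.194, 0.981, -0.0]
ft_force: [-0.4, 0.5, 0.2]
opening: 0.0257
finger_force: 0.0
```

Request:
{"method": "arm_command", "body": {
  "deltas": [
    [-0.12,-0.155,0,0]
  ],
  "claw": 1
}}

```text
t: 0.98
ee_pos: [0.3197, 0.3952, 0.4233]
eef_rot: [-0.0, 0.194, 0.981, -0.0]
ft_force: [1.5, -0.8, 0.7]
opening: 0.0365
finger_force: 0.0
```

Request:
{"method": "arm_command", "body": {
  "deltas": [
    [-0.12,-0.155,0,0]
  ]
}}

```text
t: 1.07
ee_pos: [0.33, 0.3574, 0.4234]
eef_rot: [-0.0, 0.194, 0.981, -0.0]
ft_force: [0.4, -0.1, 0.4]
opening: 0.0488
finger_force: 0.0
```

Request:
{"method": "arm_command", "body": {
  "deltas": [
    [-0.12,-0.155,0,0],
    [-0.24,-0.31,0,0],
    [-0.36,-0.465,0,0],
    [-0.48,-0.62,0,0],
    [-0.6,-0.775,0,0],
    [-0.65,-0.83,0,0],
    [-0.65,-0.83,0,0]
  ]
}}

```text
t: 1.65
ee_pos: [0.3875, 0.1534, 0.4236]
eef_rot: [0.0, 0.197, 0.98, -0.0]
ft_force: [-0.6, 0.3, -0.1]
opening: 0.0852
finger_force: 0.0
```

Request:
{"method": "arm_command", "body": {
  "deltas": [
    [-0.48,-0.64,0.82,0],
    [-0.48,-0.64,0.82,0],
    [-0.48,-0.64,0.82,0],
    [-0.48,-0.64,0.82,0],
    [-0.48,-0.64,0.82,0],
    [-0.48,-0.64,0.82,0],
    [-0.48,-0.64,0.82,0],
    [-0.48,-0.64,0.82,0]
  ]
}}

```text
t: 2.32
ee_pos: [0.4263, 0.0016, 0.2589]
eef_rot: [-0.002, 0.195, 0.981, 0.0]
ft_force: [-0.3, 0.1, 1.0]
opening: 0.0855
finger_force: 0.0
```

Run:
```python
from h import *
s=arm.read_state(); im=viewer.capture("wrist"); C=cam("wrist",s); print(s["ee_pos"],s["eef_rot"],s["joint_pos"])
# rectify to bench plane: 0.5mm/px... x up, y left
sc=1700; x1=.52; y1=.22; W,H=800,400
pts=np.array([[.36,.2,.006],[.36,-.2,.006],[.5,-.2,.006],[.5,.2,.006]])
dst=np.float32([[(y1-p[1])*sc,(x1-p[0])*sc] for p in pts])
Hm=cv2.getPerspectiveTransform(np.float32(proj(C,pts)),dst)
out=cv2.warpPerspective(im[:,:,::-1],Hm,(W,H),flags=cv2.INTER_CUBIC)
cv2.imwrite("pics/w1raw.png",im[:,:,::-1]); cv2.imwrite("pics/w1.png",out)
```

```text
[0.4263 0.0016 0.2589] [-0.0015  0.1952  0.9808  0.0004] [-0.2356 -0.2463  2.2026  0.0007  1.1884 -1.4138]
```

View pics/w1.png

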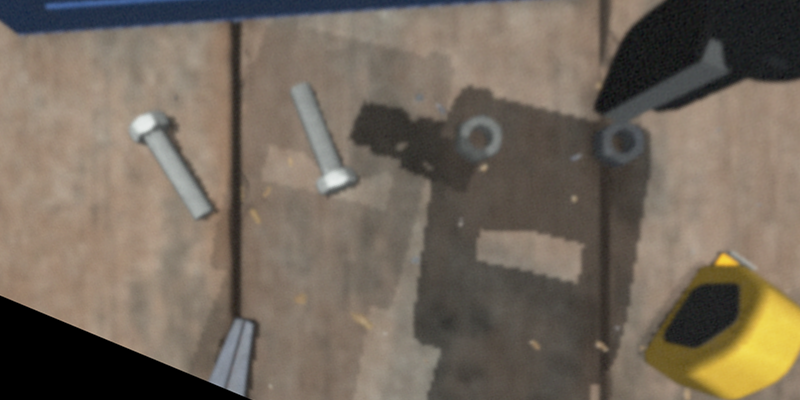

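The rectified view (1700 px/m) shows bolt A's head at (147,122) and tail at (206,216), and bolt B's tail at (298,83) and head at (341,190). Nut b is at (478,138) and nut a at (621,143). I need the flat orientations of the nuts.

```bash
cat >> h.py <<'E'
def rect(im,C,x,y,z,half=.03,n=390):
    # bench-plane crop, up=+x, left=+y
    p=np.array([[x+half,y+half,z],[x+half,y-half,z],[x-half,y-half,z],[x-half,y+half,z]])
    return cv2.warpPerspective(im,cv2.getPerspectiveTransform(np.float32(proj(C,p)),np.float32([[0,0],[n,0],[n,n],[0,n]])),(n,n),flags=cv2.INTER_CUBIC)
E
python3 - <<'E'
from h import *
im=cv2.imread("pics/w1raw.png"); C=cam("wrist")
o=[]
for x,y in [(.4388,-.0612),(.4359,-.1433)]:
    a=rect(im,C,x,y,.013); a=cv2.normalize(a,None,0,255,cv2.NORM_MINMAX); cv2.drawMarker(a,(195,195),(0,0,255),0,12); o.append(a)
cv2.imwrite("pics/nuts.png",np.hstack(o))
E
```

```text
(no output)
```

View pics/nuts.png

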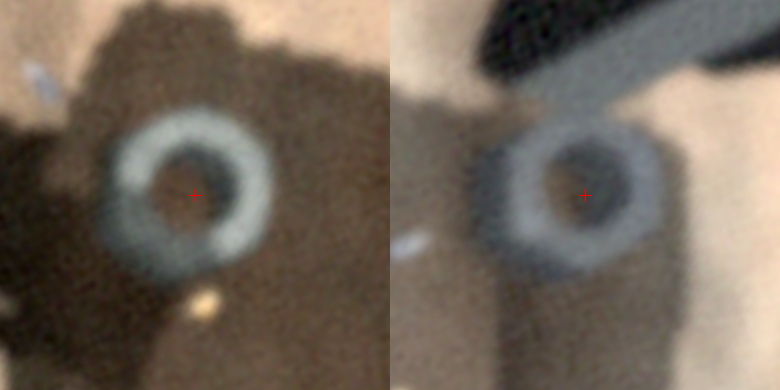

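Nut b's top face is at (195,188) with flats roughly left and right. Nut a's is at (586,193), touching the finger's image. I'll fit the known shapes to a colour mask for precise poses.

```bash
cat >> h.py <<'E'
from scipy.optimize import differential_evolution
def hexp(x,y,th,zs,r=.01386):
    a=np.radians(th)+np.pi/6+np.arange(6)*np.pi/3   # th: yaw of a flat normal
    return np.vstack([np.c_[x+r*np.cos(a),y+r*np.sin(a),np.full(6,z)] for z in zs])
def parts(kind,p):
    x,y,th=p
    if kind=="nut": return [hexp(x,y,th,(0,.013))]
    u=np.array([np.cos(np.radians(th)),np.sin(np.radians(th)),0]); v=np.array([-u[1],u[0],0]); w=np.array([0,0,1])
    a=np.arange(24)*np.pi/12; o=np.array([x,y,0])
    cyl=lambda r,zc,y0,y1: np.vstack([o+s*u+r*np.cos(t)*v+(zc+r*np.sin(t))*w for s in (y0,y1) for t in a])
    return [cyl(.007,.0085,-.0325,.022),cyl(.0122,.0105,.022,.0325)]
def fit(im,C,kind,p0,dth,ban=None,S=4,half=.045):
    c=proj(C,[p0[0],p0[1],.006])[0]; w=int(half*C[0][0,0]/abs(C[2][2])+5)
    x0,y0=int(c[0])-w,int(c[1])-w
    cr=cv2.resize(im[y0:y0+2*w,x0:x0+2*w].astype(np.float32),None,fx=S,fy=S,interpolation=cv2.INTER_CUBIC)
    b,g,r=cv2.split(cv2.GaussianBlur(cr,(0,0),2)); m=((r-b)/(r+g+b+1)<.045)
    ok=np.ones_like(m)
    if ban is not None: ok=~ban(cr)
    def ren(p):
        k=np.zeros(m.shape,np.uint8)
        for P in parts(kind,p): cv2.fillConvexPoly(k,cv2.convexHull(np.int32(np.round((proj(C,P)-[x0-.375,y0-.375])*S))),1)
        return k>0
    f=lambda p:-((ren(p)&m&ok).sum()/max(1,((ren(p)|m)&ok&near).sum()))
    big=np.array(p0); near=cv2.dilate(ren(big).astype(np.uint8),np.ones((61,61)))>0
    q=differential_evolution(f,[(p0[0]-.008,p0[0]+.008),(p0[1]-.008,p0[1]+.008),(p0[2]-dth,p0[2]+dth)],popsize=12,maxiter=60,seed=1,polish=False)
    vis=cr.clip(0,255).astype(np.uint8); e=cv2.findContours(ren(q.x).astype(np.uint8),0,1)[0]; cv2.drawContours(vis,e,-1,(0,0,255),1)
    cv2.drawContours(vis,cv2.findContours(m.astype(np.uint8),0,1)[0],-1,(0,255,0),1)
    return q.x,-q.fun,vis
E
python3 - <<'E'
from h import *
im=cv2.imread("pics/w1raw.png"); C=cam("wrist"); V=[]
for k,p,d,h in [("nut",(.4378,-.0602,-10),30,.03),("nut",(.435,-.142,-10),30,.03),("bolt",(.4224,.117,32),15,.045),("bolt",(.44,.032,-158.5),15,.045)]:
    x,s,v=fit(im,C,k,p,d,half=h); print(k,x,s); V.append(cv2.resize(v,(395,295)))
cv2.imwrite("pics/fit.png",np.vstack([np.hstack(V[:2]),np.hstack(V[2:])]))
E
```

```text
nut [  0.4402  -0.0613 -39.4727] 0.8384639465720547
nut [  0.4375  -0.1437 -22.4445] 0.6993489996824389
bolt [ 0.4229  0.1173 32.1865] 0.913041385948027
bolt [   0.44      0.0325 -158.6415] 0.9478377433267281
```

View pics/fit.png

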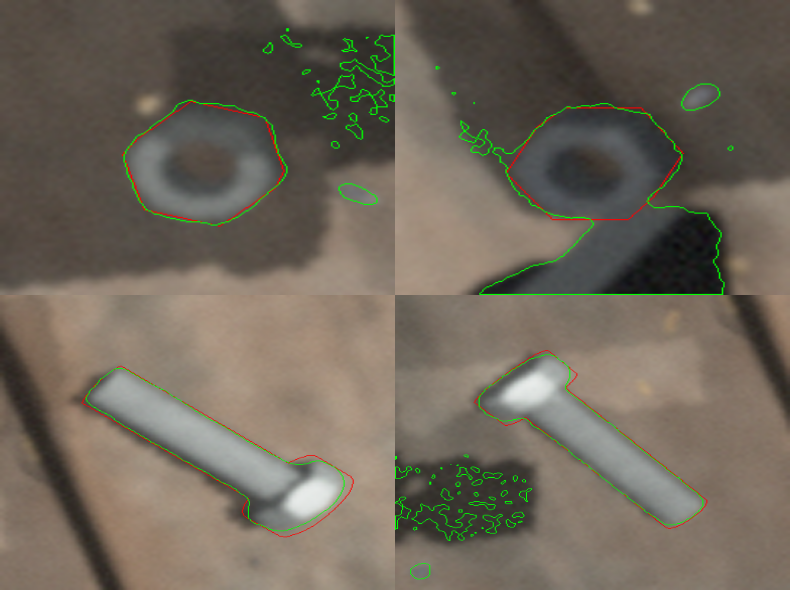

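The fits are good. The nut flat normals are at about 80.5° for b and 37.6° for a. I'll write a small planner that converts waypoints into move fractions.

```bash
cat > plan.py <<'E'
import sys
from h import *
O=np.array([.594,-.260]); YAW=np.radians(-29.3); XR=np.array([np.cos(YAW),np.sin(YAW)]); YR=np.array([-XR[1],XR[0]])
def rk(xr,yr,z,th=150.7): return (*(O+xr*XR+yr*YR),z,th)
def cur():
    s=arm.read_state(); q=s["eef_rot"]; return (*s["ee_pos"],np.degrees(2*np.arctan2(q[2],q[1])))
def plan(wps,start=None):
    c=start or cur(); print("start",np.round(c,4))
    for w in wps:
        t=np.radians(c[3]); d=np.array(w[:3])-c[:3]; dt=w[3]-c[3]
        f=np.array([np.cos(t)*d[0]+np.sin(t)*d[1],np.sin(t)*d[0]-np.cos(t)*d[1],-d[2]])/.2
        print(np.round([*f,-dt/45],3),"rows",int(np.ceil(max(np.linalg.norm(d)/.0417,abs(dt)/7.16)-.05)),"->",np.round(w,3)); c=w
E
python3 - <<'E'
from plan import *
plan([(.4402,-.0613,.15,170.5),(.4402,-.0613,.076,170.5),(.4402,-.0613,.2,170.5),rk(-.217,.052,.33),rk(-.195,.052,.33),rk(-.156,.052,.33),rk(-.117,.052,.33)])
E
```

```text
start [  0.4269   0.0019   0.2603 157.5665]
[-0.182 -0.267  0.551 -0.287] rows 4 -> [  0.44   -0.061   0.15  170.5  ]
[ 0.    0.    0.37 -0.  ] rows 2 -> [  0.44   -0.061   0.076 170.5  ]
[ 0.    0.   -0.62 -0.  ] rows 3 -> [  0.44   -0.061   0.2   170.5  ]
[ 0.01  -0.241 -0.65   0.44 ] rows 4 -> [  0.43   -0.108   0.33  150.7  ]
[-0.11 -0.   -0.   -0.  ] rows 1 -> [  0.449  -0.119   0.33  150.7  ]
[-0.195  0.    -0.    -0.   ] rows 1 -> [  0.483  -0.138   0.33  150.7  ]
[-0.195  0.    -0.    -0.   ] rows 1 -> [  0.517  -0.157   0.33  150.7  ]
```

Request:
{"method": "arm_command", "body": {
  "deltas": [
    [-0.182,-0.267,0.551,-0.287],
    [-0.182,-0.267,0.551,-0.287],
    [-0.182,-0.267,0.551,-0.287],
    [-0.182,-0.267,0.551,-0.287],
    [-0.182,-0.267,0.551,-0.287],
    [-0.182,-0.267,0.551,-0.287]
  ]
}}

```text
t: 2.87
ee_pos: [0.4413, -0.0614, 0.1518]
eef_rot: [0.001, 0.083, 0.997, -0.0]
ft_force: [0.3, -0.5, 0.9]
opening: 0.0854
finger_force: 0.0
```

Request:
{"method": "arm_command", "body": {
  "deltas": [
    [0,0,0.12,0],
    [0,0,0.22,0],
    [0,0,0.3,0],
    [0,0,0.35,0],
    [0,0,0.37,0],
    [0,0,0.37,0]
  ]
}}

```text
t: 3.37
ee_pos: [0.4408, -0.0617, 0.0768]
eef_rot: [0.001, 0.083, 0.997, -0.0]
ft_force: [-0.6, -0.4, 0.9]
opening: 0.085
finger_force: 0.0
```

Request:
{"method": "arm_command", "body": {
  "deltas": [
    [0,0,0,0],
    [0,0,0,0],
    [0,0,0,0],
    [0,0,0,0],
    [0,0,0,0],
    [0,0,0,0],
    [0,0,0,0],
    [0,0,0,0]
  ],
  "claw": 0
}}

```text
t: 4.03
ee_pos: [0.4405, -0.0624, 0.0765]
eef_rot: [0.0, 0.083, 0.997, -0.0]
ft_force: [-0.5, 1.0, 5.9]
opening: 0.0216
finger_force: 59.1
```

Request:
{"method": "arm_command", "body": {
  "deltas": [
    [0,0,-0.2,0],
    [0,0,-0.4,0],
    [0,0,-0.62,0],
    [0,0,-0.62,0]
  ]
}}

```text
t: 4.37
ee_pos: [0.4438, -0.0635, 0.2076]
eef_rot: [0.007, 0.083, 0.997, -0.002]
ft_force: [1.2, -0.9, 0.6]
opening: 0.0213
finger_force: 59.2
```

Request:
{"method": "arm_command", "body": {
  "deltas": [
    [0.01,-0.24,-0.65,0.44],
    [0.01,-0.24,-0.65,0.44],
    [0.01,-0.24,-0.65,0.44],
    [0.01,-0.24,-0.65,0.44],
    [0.01,-0.24,-0.65,0.44],
    [0.01,-0.24,-0.65,0.44]
  ]
}}

```text
t: 4.87
ee_pos: [0.43, -0.1093, 0.3294]
eef_rot: [0.0, 0.253, 0.967, 0.0]
ft_force: [0.2, -0.1, -1.3]
opening: 0.0213
finger_force: 59.2
```

Run:
```python
from plan import *
s=arm.read_state(); print(s["opening"],s["finger_force"],s["joint_pos"])
plan([rk(-.217,.052,.33),rk(-.117,.052,.33)])
for n in ("top","scene"): cv2.imwrite(f"pics/{n}_pre.png",viewer.capture(n)[:,:,::-1])
```

```text
0.021266681789740293 59.20980739407241 [-0.4784 -0.2692  2.0894  0.0003  1.3209 -1.5368]
start [  0.43    -0.1093   0.3294 150.6363]
[ 0.001  0.004 -0.003 -0.001] rows 0 -> [  0.43   -0.108   0.33  150.7  ]
[-0.5  0.  -0.  -0. ] rows 3 -> [  0.517  -0.157   0.33  150.7  ]
```

Request:
{"method": "arm_command", "body": {
  "deltas": [
    [-0.11,0,0,0],
    [-0.305,0,0,0],
    [-0.5,0,0,0]
  ]
}}

```text
t: 5.22
ee_pos: [0.5173, -0.1573, 0.3267]
eef_rot: [-0.002, 0.252, 0.968, 0.001]
ft_force: [0.4, 0.3, 0.9]
opening: 0.021
finger_force: 59.2
```

Request:
{"method": "arm_command", "body": {
  "deltas": [
    [-0.195,0,0,0],
    [-0.205,0,0,0],
    [-0.205,0,0,0]
  ],
  "claw": 1
}}

```text
t: 5.47
ee_pos: [0.5535, -0.1782, 0.3251]
eef_rot: [-0.004, 0.253, 0.967, 0.001]
ft_force: [0.4, 0.1, 0.1]
opening: 0.0571
finger_force: 0.0
```

Request:
{"method": "arm_command", "body": {
  "deltas": [
    [0.2,0,0,0],
    [0.4,0,0,0],
    [0.6,0,0,0],
    [0.7,0,0,0],
    [0.7,0,0,0]
  ]
}}

```text
t: 5.88
ee_pos: [0.4269, -0.1065, 0.3278]
eef_rot: [-0.002, 0.252, 0.968, 0.001]
ft_force: [0.0, 0.0, 0.4]
opening: 0.0855
finger_force: 0.0
```

Run:
```python
from plan import *
c=cur(); print(c)
S=viewer.capture("scene")[:,:,::-1]; T=viewer.capture("top")[:,:,::-1]; W=viewer.capture("wrist")[:,:,::-1]
for n,i in zip(("s1","t1","wr1"),(S,T,W)): cv2.imwrite(f"pics/{n}.png",i)
a=cv2.resize(S[190:310,310:460],(400,320),interpolation=cv2.INTER_CUBIC); a2=cv2.resize(cv2.imread("pics/scene_pre.png")[190:310,310:460],(400,320),interpolation=cv2.INTER_CUBIC)
b=cv2.resize(W,(448,280)); t=cv2.resize(T[120:260,260:500],(352,280),interpolation=cv2.INTER_CUBIC)
cv2.imwrite("pics/chk1.png",np.vstack([np.hstack([a2,a]),np.hstack([b,t])]))
```

```text
(np.float64(0.4269270518087301), np.float64(-0.10645563700998437), np.float64(0.327836696920784), np.float64(150.78255623702847))
```

View pics/chk1.png

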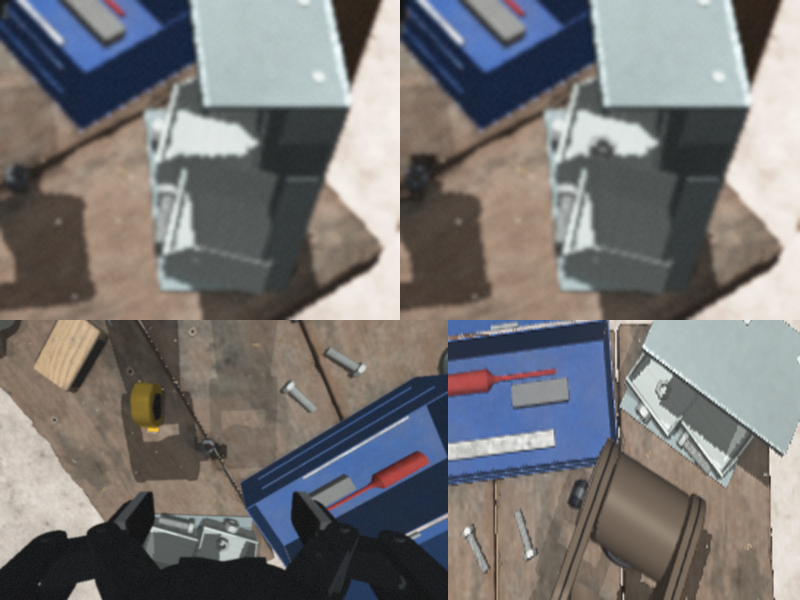

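Nut b is in the nut bin: it shows at (600,147) in the right scene crop and is visible in the top crop. Next is nut a.

Run:
```python
from plan import *
def b(o,g): return g
plan([(.4375,-.1437,.15,127.6),(.4375,-.1437,.076,127.6),(.4375,-.1437,.2,127.6),rk(-.217,.052,.33),rk(-.117,.052,.33),rk(-.076,.052,.33),rk(-.216,.052,.33)])
# bolts: grasp point 6 mm toward head
for (x,y,t),th in [((.4229,.1173,32.2),212.2),((.44,.0325,-158.6),201.4)]:
    gx,gy=x+.006*np.cos(np.radians(t)),y+.006*np.sin(np.radians(t)); print(gx,gy)
    plan([(gx,gy,.2,th),(gx,gy,.076,th),(gx,gy,.2,th),rk(-.215,-.05,.33)],rk(-.215,.052,.33) if th>210 else rk(-.215,-.05,.33))
```

```text
start [  0.4303  -0.1089   0.3294 150.7117]
[-0.116 -0.134  0.897  0.514] rows 5 -> [  0.438  -0.144   0.15  127.6  ]
[ 0.    0.    0.37 -0.  ] rows 2 -> [  0.438  -0.144   0.076 127.6  ]
[ 0.    0.   -0.62 -0.  ] rows 3 -> [  0.438  -0.144   0.2   127.6  ]
[ 0.162  0.079 -0.65  -0.513] rows 4 -> [  0.43   -0.108   0.33  150.7  ]
[-0.5  0.  -0.  -0. ] rows 3 -> [  0.517  -0.157   0.33  150.7  ]
[-0.205 -0.    -0.    -0.   ] rows 1 -> [  0.553  -0.177   0.33  150.7  ]
[ 0.7  0.  -0.  -0. ] rows 4 -> [  0.431  -0.109   0.33  150.7  ]
0.42797715899676536 0.12049725765642438
start [  0.432   -0.1094   0.33   150.7   ]
[ 0.58   0.993  0.65  -1.367] rows 9 -> [  0.428   0.12    0.2   212.2  ]
[-0.    0.    0.62 -0.  ] rows 3 -> [  0.428   0.12    0.076 212.2  ]
[-0.    0.   -0.62 -0.  ] rows 3 -> [  0.428   0.12    0.2   212.2  ]
[ 1.044 -1.227 -0.65   1.367] rows 9 -> [  0.382  -0.198   0.33  150.7  ]
0.4344136651048248 0.030310739293974282
start [  0.382   -0.1984   0.33   150.7   ]
[ 0.331  1.125  0.65  -1.127] rows 8 -> [  0.434   0.03    0.2   201.4  ]
[-0.    0.    0.62 -0.  ] rows 3 -> [  0.434   0.03    0.076 201.4  ]
[-0.    0.   -0.62 -0.  ] rows 3 -> [  0.434   0.03    0.2   201.4  ]
[ 0.661 -0.969 -0.65   1.127] rows 8 -> [  0.382  -0.198   0.33  150.7  ]
```

Request:
{"method": "arm_command", "body": {
  "deltas": [
    [-0.116,-0.134,0.897,0.514],
    [-0.116,-0.134,0.897,0.514],
    [-0.116,-0.134,0.897,0.514],
    [-0.116,-0.134,0.897,0.514],
    [-0.116,-0.134,0.897,0.514],
    [-0.116,-0.134,0.897,0.514],
    [-0.116,-0.134,0.897,0.514]
  ]
}}

```text
t: 6.62
ee_pos: [0.438, -0.1445, 0.1494]
eef_rot: [-0.001, 0.442, 0.897, 0.0]
ft_force: [0.0, -0.7, 0.5]
opening: 0.0854
finger_force: 0.0
```

Request:
{"method": "arm_command", "body": {
  "deltas": [
    [0,0,0.12,0],
    [0,0,0.22,0],
    [0,0,0.3,0],
    [0,0,0.35,0],
    [0,0,0.37,0],
    [0,0,0.37,0]
  ]
}}

```text
t: 7.12
ee_pos: [0.4387, -0.1446, 0.0769]
eef_rot: [0.0, 0.442, 0.897, -0.0]
ft_force: [-0.3, 0.1, 0.0]
opening: 0.085
finger_force: 0.0
```

Request:
{"method": "arm_command", "body": {
  "deltas": [
    [0,0,0,0],
    [0,0,0,0],
    [0,0,0,0],
    [0,0,0,0],
    [0,0,0,0],
    [0,0,0,0],
    [0,0,0,0],
    [0,0,0,0]
  ],
  "claw": 0
}}

```text
t: 7.78
ee_pos: [0.4384, -0.1446, 0.0772]
eef_rot: [0.0, 0.442, 0.897, -0.0]
ft_force: [-0.8, 1.1, 5.3]
opening: 0.0215
finger_force: 58.6
```

Request:
{"method": "arm_command", "body": {
  "deltas": [
    [0,0,-0.2,0],
    [0,0,-0.4,0],
    [0,0,-0.62,0],
    [0,0,-0.62,0]
  ]
}}

```text
t: 8.12
ee_pos: [0.4417, -0.1464, 0.2085]
eef_rot: [0.008, 0.442, 0.897, -0.001]
ft_force: [1.9, -0.7, 0.7]
opening: 0.0212
finger_force: 59.2
```

Request:
{"method": "arm_command", "body": {
  "deltas": [
    [0.162,0.079,-0.65,-0.513],
    [0.162,0.079,-0.65,-0.513],
    [0.162,0.079,-0.65,-0.513],
    [0.162,0.079,-0.65,-0.513],
    [0.162,0.079,-0.65,-0.513],
    [0.162,0.079,-0.65,-0.513],
    [0.162,0.079,-0.65,-0.513]
  ]
}}

```text
t: 8.7
ee_pos: [0.4301, -0.1089, 0.3277]
eef_rot: [-0.002, 0.254, 0.967, 0.0]
ft_force: [0.1, 1.2, -2.0]
opening: 0.0213
finger_force: 59.2
```

Same grip as before, so I'll toss nut a, then go over to bolt A.

Request:
{"method": "arm_command", "body": {
  "deltas": [
    [-0.11,0,0,0],
    [-0.305,0,0,0],
    [-0.5,0,0,0]
  ]
}}

```text
t: 8.95
ee_pos: [0.5179, -0.1584, 0.3271]
eef_rot: [-0.002, 0.254, 0.967, 0.0]
ft_force: [-0.1, 0.4, 0.7]
opening: 0.0214
finger_force: 59.3
```

Request:
{"method": "arm_command", "body": {
  "deltas": [
    [-0.195,0,0,0],
    [-0.205,0,0,0],
    [-0.205,0,0,0]
  ],
  "claw": 1
}}

```text
t: 9.2
ee_pos: [0.554, -0.1793, 0.3254]
eef_rot: [-0.004, 0.255, 0.967, 0.001]
ft_force: [-0.8, 0.6, -0.9]
opening: 0.057
finger_force: 0.0
```

Request:
{"method": "arm_command", "body": {
  "deltas": [
    [0.2,0,0,0],
    [0.4,0,0,0],
    [0.6,0,0,0],
    [0.7,0,0,0],
    [0.7,0,0,0],
    [0.7,0,0,0]
  ]
}}

```text
t: 9.7
ee_pos: [0.43, -0.1085, 0.3295]
eef_rot: [-0.0, 0.254, 0.967, 0.0]
ft_force: [0.1, 0.1, -0.0]
opening: 0.0852
finger_force: 0.0
```

Run:
```python
from plan import *
plan([(.43,.005,.26,180),(.428,.1205,.2,212.2),(.428,.1205,.076,212.2),(.428,.1205,.2,212.2),(.43,-.02,.33,180),rk(-.215,-.05,.33)])
S=viewer.capture("scene")[:,:,::-1]; T=viewer.capture("top")[:,:,::-1]
cv2.imwrite("pics/s2.png",S); cv2.imwrite("pics/t2.png",T)
p=cv2.imread("pics/s1.png"); d=cv2.absdiff(S,p).sum(2)[190:310,360:460]; m=(cv2.GaussianBlur(d,(0,0),1)>60).astype(np.uint8)
n,l,st,ce=cv2.connectedComponentsWithStats(m); print([(st[i][4],ce[i]+[360,190]) for i in range(1,n) if st[i][4]>4])
C=cam("scene"); 
for xr in (-.04,0,.04): print(xr,proj(C,[[*rk(xr,yy,.02)[:2],.015] for yy in (.095,.052,.01,-.01,-.052,-.095)]).round().tolist())
```

```text
start [  0.43    -0.1085   0.3295 150.6219]
[ 0.279  0.495  0.347 -0.653] rows 5 -> [  0.43    0.005   0.26  180.   ]
[ 0.01   0.577  0.3   -0.716] rows 5 -> [  0.428   0.12    0.2   212.2  ]
[-0.    0.    0.62 -0.  ] rows 3 -> [  0.428   0.12    0.076 212.2  ]
[-0.    0.   -0.62 -0.  ] rows 3 -> [  0.428   0.12    0.2   212.2  ]
[ 0.366 -0.6   -0.65   0.716] rows 5 -> [  0.43  -0.02   0.33 180.  ]
[ 0.24  -0.892 -0.     0.651] rows 5 -> [  0.382  -0.198   0.33  150.7  ]Traceback (most recent call last):
  File "<stdin>", line 5, in <module>
cv2.error: OpenCV(4.12.0) /io/opencv/modules/imgproc/src/filter.simd.hpp:2998: error: (-213:The function/feature is not implemented) Unsupported combination of source format (=4), and buffer format (=5) in function 'getLinearRowFilter'
```

Request:
{"method": "arm_command", "body": {
  "deltas": [
    [0.279,0.495,0.347,-0.653],
    [0.279,0.495,0.347,-0.653],
    [0.279,0.495,0.347,-0.653],
    [0.279,0.495,0.347,-0.653],
    [0.279,0.495,0.347,-0.653]
  ]
}}

```text
t: 10.22
ee_pos: [0.4308, 0.006, 0.2582]
eef_rot: [-0.003, -0.003, 1.0, 0.001]
ft_force: [0.2, 0.3, 0.7]
opening: 0.0854
finger_force: 0.0
```

Request:
{"method": "arm_command", "body": {
  "deltas": [
    [0.01,0.577,0.3,-0.716],
    [0.01,0.577,0.3,-0.716],
    [0.01,0.577,0.3,-0.716],
    [0.01,0.577,0.3,-0.716],
    [0.01,0.577,0.3,-0.716],
    [0.01,0.577,0.3,-0.716],
    [0.01,0.577,0.3,-0.716]
  ]
}}

```text
t: 10.8
ee_pos: [0.4308, 0.1189, 0.2016]
eef_rot: [0.001, -0.275, 0.961, -0.0]
ft_force: [0.2, -0.1, -0.1]
opening: 0.0854
finger_force: 0.0
```

Run:
```python
from plan import *
s=cv2.imread("pics/s2.png").astype(np.float32); p=cv2.imread("pics/s1.png").astype(np.float32)
d=cv2.GaussianBlur(np.abs(s-p).sum(2),(0,0),1)[190:310,360:460]; m=(d>40).astype(np.uint8)
n,l,st,ce=cv2.connectedComponentsWithStats(m); print([(st[i][4],ce[i]+[360,190]) for i in range(1,n) if st[i][4]>4])
C=cam("scene")
for xr in (-.04,0,.04): print(xr,proj(C,[[*rk(xr,yy,.02)[:2],.015] for yy in (.095,.052,.01,-.01,-.052,-.095)]).round().tolist())
plan([(.428,.1205,.076,212.2)])
```

```text
[(np.int32(125), array([383.232, 241.832]))]
-0.04 [[371.0, 232.0], [372.0, 244.0], [374.0, 257.0], [375.0, 264.0], [377.0, 277.0], [379.0, 292.0]]
0 [[385.0, 231.0], [387.0, 244.0], [389.0, 257.0], [390.0, 263.0], [392.0, 277.0], [394.0, 291.0]]
0.04 [[399.0, 231.0], [401.0, 244.0], [403.0, 256.0], [405.0, 263.0], [407.0, 276.0], [410.0, 291.0]]
start [  0.4308   0.1189   0.2016 211.9731]
[ 0.008  0.014  0.628 -0.005] rows 3 -> [  0.428   0.12    0.076 212.2  ]
```

Nut a also landed in the nut bin, with the image change at (383,242). Now I'll grasp bolt A.

Request:
{"method": "arm_command", "body": {
  "deltas": [
    [0.008,0.014,0.18,0],
    [0.008,0.014,0.36,0],
    [0.008,0.014,0.5,0],
    [0.008,0.014,0.58,0],
    [0.008,0.014,0.625,0],
    [0.008,0.014,0.625,0]
  ]
}}

```text
t: 11.3
ee_pos: [0.4264, 0.1201, 0.0746]
eef_rot: [-0.002, -0.276, 0.961, 0.0]
ft_force: [0.3, -0.1, -0.3]
opening: 0.0854
finger_force: 0.0
```

Request:
{"method": "arm_command", "body": {
  "deltas": [
    [0,0,0,0],
    [0,0,0,0],
    [0,0,0,0],
    [0,0,0,0],
    [0,0,0,0],
    [0,0,0,0],
    [0,0,0,0],
    [0,0,0,0],
    [0,0,0,0]
  ],
  "claw": 0
}}

```text
t: 12.05
ee_pos: [0.4273, 0.1211, 0.0767]
eef_rot: [0.0, -0.278, 0.961, -0.0]
ft_force: [-2.0, -0.5, 6.1]
opening: 0.0111
finger_force: 58.6
```

Request:
{"method": "arm_command", "body": {
  "deltas": [
    [0,0,-0.15,0],
    [0,0,-0.3,0],
    [0,0,-0.45,0],
    [0,0,-0.62,0],
    [0,0,-0.62,0]
  ]
}}

```text
t: 12.47
ee_pos: [0.4302, 0.1214, 0.2065]
eef_rot: [0.006, -0.278, 0.961, -0.001]
ft_force: [0.8, -0.6, -0.7]
opening: 0.0111
finger_force: 58.9
```

Request:
{"method": "arm_command", "body": {
  "deltas": [
    [0.366,-0.6,-0.65,0.716],
    [0.366,-0.6,-0.65,0.716],
    [0.366,-0.6,-0.65,0.716],
    [0.366,-0.6,-0.65,0.716],
    [0.366,-0.6,-0.65,0.716],
    [0.366,-0.6,-0.65,0.716]
  ]
}}

```text
t: 12.97
ee_pos: [0.4303, -0.0225, 0.3338]
eef_rot: [0.004, 0.003, 1.0, -0.002]
ft_force: [1.1, -0.0, -0.3]
opening: 0.0112
finger_force: 59.1
```

Request:
{"method": "arm_command", "body": {
  "deltas": [
    [0.24,-0.892,0,0.651],
    [0.24,-0.892,0,0.651],
    [0.24,-0.892,0,0.651],
    [0.24,-0.892,0,0.651],
    [0.24,-0.892,0,0.651],
    [0.24,-0.892,0,0.651],
    [0.24,-0.892,0,0.651],
    [0.24,-0.892,0,0.651]
  ]
}}

```text
t: 13.63
ee_pos: [0.3808, -0.1967, 0.3283]
eef_rot: [-0.001, 0.252, 0.968, 0.001]
ft_force: [-0.1, 0.4, -1.7]
opening: 0.0112
finger_force: 59.2
```

Run:
```python
from plan import *
s=arm.read_state(); print(s["opening"],s["finger_force"],s["joint_pos"])
cv2.imwrite("pics/wb1.png",viewer.capture("wrist")[:,:,::-1]); cv2.imwrite("pics/s3.png",viewer.capture("scene")[:,:,::-1])
plan([rk(-.215,-.05,.33),rk(-.119,-.05,.33)])
```

```text
0.011184623885929385 59.19960916042328 [-0.7147 -0.3065  2.1202  0.0008  1.3309 -1.7761]
start [  0.3811  -0.1965   0.329  150.8639]
[-0.009 -0.006 -0.005  0.004] rows 1 -> [  0.382  -0.198   0.33  150.7  ]
[-0.48  0.   -0.   -0.  ] rows 3 -> [  0.466  -0.245   0.33  150.7  ]
```

Request:
{"method": "arm_command", "body": {
  "deltas": [
    [-0.005,-0.006,-0.1,0],
    [-0.005,-0.006,-0.1,0],
    [-0.005,-0.006,-0.1,0]
  ]
}}

```text
t: 13.98
ee_pos: [0.3819, -0.1988, 0.3508]
eef_rot: [0.001, 0.252, 0.968, -0.001]
ft_force: [0.4, -0.9, -2.3]
opening: 0.0113
finger_force: 59.2
```

Request:
{"method": "arm_command", "body": {
  "deltas": [
    [-0.08,0,0,0],
    [-0.288,0,0,0],
    [-0.496,0,0,0]
  ]
}}

```text
t: 14.23
ee_pos: [0.4684, -0.2472, 0.3492]
eef_rot: [0.0, 0.252, 0.968, -0.0]
ft_force: [0.4, -0.4, -0.7]
opening: 0.0113
finger_force: 59.2
```

Request:
{"method": "arm_command", "body": {
  "deltas": [
    [-0.205,0,0,0],
    [-0.21,0,0,0],
    [-0.21,0,0,0]
  ],
  "claw": 1
}}

```text
t: 14.48
ee_pos: [0.5055, -0.2685, 0.3471]
eef_rot: [-0.002, 0.252, 0.968, 0.001]
ft_force: [-0.8, -0.3, -0.5]
opening: 0.047
finger_force: 0.0
```

Request:
{"method": "arm_command", "body": {
  "deltas": [
    [0.2,0,0,0],
    [0.4,0,0,0],
    [0.6,0,0,0],
    [0.7,0,0,0],
    [0.7,0,0,0]
  ]
}}

```text
t: 14.9
ee_pos: [0.379, -0.1971, 0.3498]
eef_rot: [0.0, 0.252, 0.968, -0.0]
ft_force: [-0.8, -0.4, -0.1]
opening: 0.0853
finger_force: 0.0
```

Run:
```python
from plan import *
S=viewer.capture("scene")[:,:,::-1].copy(); cv2.imwrite("pics/s4.png",S); cv2.imwrite("pics/t4.png",viewer.capture("top")[:,:,::-1])
p=cv2.imread("pics/s3.png").astype(np.float32)
d=cv2.GaussianBlur(np.abs(S-p).sum(2),(0,0),1)[190:320,350:460]; m=(d>40).astype(np.uint8)
n,l,st,ce=cv2.connectedComponentsWithStats(m); print([(st[i],ce[i]+[350,190]) for i in range(1,n) if st[i][4]>4])
plan([(.43,-.05,.28,180),(.4344,.0303,.18,201.4),(.4344,.0303,.076,201.4),(.4344,.0303,.2,201.4),(.43,-.05,.34,180),rk(-.215,-.05,.35)])
```

```text
[(array([ 30,  83,  25,   8, 115], dtype=int32), array([392.4261, 276.4696]))]
start [  0.3813  -0.199    0.3506 150.7312]
[ 0.152  0.769  0.353 -0.65 ] rows 5 -> [  0.43  -0.05   0.28 180.  ]
[-0.022  0.402  0.5   -0.476] rows 4 -> [  0.434   0.03    0.18  201.4  ]
[-0.    0.    0.52 -0.  ] rows 3 -> [  0.434   0.03    0.076 201.4  ]
[-0.    0.   -0.62 -0.  ] rows 3 -> [  0.434   0.03    0.2   201.4  ]
[ 0.167 -0.366 -0.7    0.476] rows 4 -> [  0.43  -0.05   0.34 180.  ]
[ 0.24  -0.742 -0.05   0.651] rows 5 -> [  0.382  -0.198   0.35  150.7  ]
```

Bolt A lies in the middle of the bolt bin, with the image change at (392,276). Next is bolt B.

Request:
{"method": "arm_command", "body": {
  "deltas": [
    [0.152,0.769,0.353,-0.65],
    [0.152,0.769,0.353,-0.65],
    [0.152,0.769,0.353,-0.65],
    [0.152,0.769,0.353,-0.65],
    [0.152,0.769,0.353,-0.65],
    [0.152,0.769,0.353,-0.65]
  ]
}}

```text
t: 15.5
ee_pos: [0.4309, -0.0488, 0.2779]
eef_rot: [-0.001, -0.002, 1.0, 0.0]
ft_force: [-0.3, -0.2, -0.6]
opening: 0.0852
finger_force: 0.0
```

Request:
{"method": "arm_command", "body": {
  "deltas": [
    [-0.022,0.402,0.5,-0.476],
    [-0.022,0.402,0.5,-0.476],
    [-0.022,0.402,0.5,-0.476],
    [-0.022,0.402,0.5,-0.476],
    [-0.022,0.402,0.5,-0.476],
    [-0.022,0.402,0.5,-0.476],
    [-0.022,0.402,0.5,-0.476]
  ]
}}

```text
t: 16.08
ee_pos: [0.4372, 0.0279, 0.1817]
eef_rot: [0.002, -0.184, 0.983, -0.001]
ft_force: [-0.3, -0.5, 0.8]
opening: 0.0853
finger_force: 0.0
```

Request:
{"method": "arm_command", "body": {
  "deltas": [
    [0,0,0.18,0],
    [0,0,0.34,0],
    [0,0,0.45,0],
    [0,0,0.5,0],
    [0,0,0.52,0],
    [0,0,0.52,0]
  ]
}}

```text
t: 16.58
ee_pos: [0.4363, 0.0286, 0.0761]
eef_rot: [0.001, -0.185, 0.983, -0.0]
ft_force: [0.8, 0.6, 0.2]
opening: 0.0853
finger_force: 0.0
```

Request:
{"method": "arm_command", "body": {
  "deltas": [
    [0,0,0,0],
    [0,0,0,0],
    [0,0,0,0],
    [0,0,0,0],
    [0,0,0,0],
    [0,0,0,0],
    [0,0,0,0],
    [0,0,0,0],
    [0,0,0,0]
  ],
  "claw": 0
}}

```text
t: 17.33
ee_pos: [0.4357, 0.0293, 0.0758]
eef_rot: [0.0, -0.186, 0.983, -0.0]
ft_force: [-1.4, 0.5, 5.5]
opening: 0.0109
finger_force: 58.6
```

Request:
{"method": "arm_command", "body": {
  "deltas": [
    [0,0,-0.15,0],
    [0,0,-0.3,0],
    [0,0,-0.45,0],
    [0,0,-0.62,0],
    [0,0,-0.62,0]
  ]
}}

```text
t: 17.75
ee_pos: [0.4387, 0.0289, 0.2056]
eef_rot: [0.006, -0.186, 0.983, -0.002]
ft_force: [2.4, -0.4, -0.8]
opening: 0.0109
finger_force: 59.2
```

Request:
{"method": "arm_command", "body": {
  "deltas": [
    [0.167,-0.366,-0.7,0.476],
    [0.167,-0.366,-0.7,0.476],
    [0.167,-0.366,-0.7,0.476],
    [0.167,-0.366,-0.7,0.476],
    [0.167,-0.366,-0.7,0.476]
  ]
}}

```text
t: 18.17
ee_pos: [0.4331, -0.054, 0.346]
eef_rot: [0.006, 0.002, 1.0, -0.003]
ft_force: [0.8, -0.7, 0.4]
opening: 0.011
finger_force: 59.3
```

Request:
{"method": "arm_command", "body": {
  "deltas": [
    [0.24,-0.742,-0.05,0.651],
    [0.24,-0.742,-0.05,0.651],
    [0.24,-0.742,-0.05,0.651],
    [0.24,-0.742,-0.05,0.651],
    [0.24,-0.742,-0.05,0.651],
    [0.24,-0.742,-0.05,0.651],
    [0.24,-0.742,-0.05,0.651],
    [0.24,-0.742,-0.05,0.651]
  ]
}}

```text
t: 18.83
ee_pos: [0.383, -0.1983, 0.348]
eef_rot: [-0.001, 0.252, 0.968, 0.001]
ft_force: [0.4, -1.0, -1.0]
opening: 0.0108
finger_force: 59.4
```

Run:
```python
from plan import *
cv2.imwrite("pics/s5.png",viewer.capture("scene")[:,:,::-1])
plan([rk(-.215,-.05,.35),rk(-.117,-.05,.35)])
```

```text
start [  0.3831  -0.1981   0.3484 150.8176]
[ 0.004 -0.004 -0.008  0.003] rows 0 -> [  0.382  -0.198   0.35  150.7  ]
[-0.49  0.   -0.   -0.  ] rows 3 -> [  0.467  -0.246   0.35  150.7  ]
```

Request:
{"method": "arm_command", "body": {
  "deltas": [
    [-0.075,0,0,0],
    [-0.283,0,0,0],
    [-0.491,0,0,0]
  ]
}}

```text
t: 19.13
ee_pos: [0.4697, -0.2461, 0.3493]
eef_rot: [0.0, 0.252, 0.968, -0.0]
ft_force: [0.3, -0.9, -0.3]
opening: 0.0109
finger_force: 59.4
```

Request:
{"method": "arm_command", "body": {
  "deltas": [
    [-0.205,0,0,0],
    [-0.21,0,0,0],
    [-0.21,0,0,0]
  ],
  "claw": 1
}}

```text
t: 19.38
ee_pos: [0.5067, -0.2674, 0.3475]
eef_rot: [-0.002, 0.252, 0.968, 0.001]
ft_force: [0.0, 0.7, -0.4]
opening: 0.0469
finger_force: 0.0
```

Request:
{"method": "arm_command", "body": {
  "deltas": [
    [0.2,0,0,0],
    [0.4,0,0,0],
    [0.6,0,0,0],
    [0.7,0,0,0],
    [0.7,0,0,0],
    [0.7,0,0,0]
  ]
}}

```text
t: 19.88
ee_pos: [0.3819, -0.1979, 0.3504]
eef_rot: [0.002, 0.253, 0.968, -0.001]
ft_force: [0.3, -0.3, 0.5]
opening: 0.0854
finger_force: 0.0
```

Run:
```python
from plan import *
S=viewer.capture("scene")[:,:,::-1].copy(); T=viewer.capture("top")[:,:,::-1].copy(); cv2.imwrite("pics/s6.png",S); cv2.imwrite("pics/t6.png",T)
p=cv2.imread("pics/s5.png").astype(np.float32)
d=cv2.GaussianBlur(np.abs(S-p).sum(2),(0,0),1)[190:320,350:460]; m=(d>40).astype(np.uint8)
n,l,st,ce=cv2.connectedComponentsWithStats(m); print([(st[i],ce[i]+[350,190]) for i in range(1,n) if st[i][4]>4])
a=cv2.resize(S[200:310,350:440],(440,540),interpolation=cv2.INTER_CUBIC); b=cv2.resize(T[170:220,190:232],(360,430),interpolation=cv2.INTER_CUBIC)
b=cv2.copyMakeBorder(b,0,110,0,0,0); cv2.imwrite("pics/chk6.png",np.hstack([a,b]))
```

```text
[(array([39, 72, 21, 12, 86], dtype=int32), array([399.1047, 267.9302]))]
```

View pics/chk6.png

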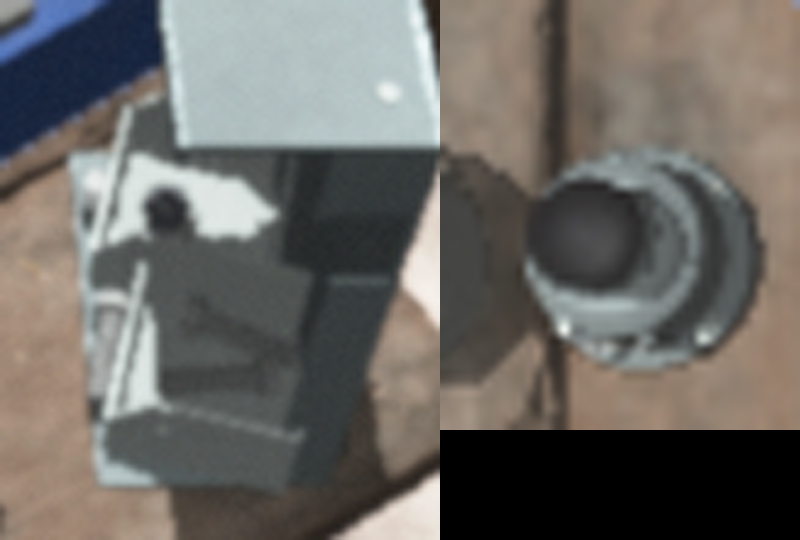

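Both bolts are in the bolt bin at (230,330) and (210,380), and a dark nut shows in the nut bin at (168,212). The plunger head is at about (587,235), which is top pixel (206.7,196.8). I'll check numerically that both nuts are there and refine the tally position.

Run:
```python
from plan import *
for n in ("scene_pre","s1","s2","s6"):
    g=cv2.imread(f"pics/{n}.png",0)[232:256,372:408]; print(n)
    if n!="scene_pre": print("\n".join(" ".join(f"{v:3d}" for v in r) for r in g[2:20:2,0:30]))
def blobs(a,b,box,th=60):
    A,B=[cv2.imread(f"pics/{k}.png").astype(np.float32) for k in (a,b)]; u0,v0,u1,v1=box
    d=cv2.GaussianBlur(np.abs(A-B).sum(2),(0,0),1)[v0:v1,u0:u1]; n,l,st,ce=cv2.connectedComponentsWithStats((d>th).astype(np.uint8))
    return [(int(st[i][4]),(ce[i]+[u0,v0]).round()) for i in range(1,n) if st[i][4]>5]
print("scene s1-s2",blobs("s1","s2",(250,190,460,380),35)); print("pre-s1",blobs("scene_pre","s1",(250,190,460,380),35))
print("scene0-s6",blobs("scene0","s6",(230,150,460,380)))
C=cam("top"); print("tally top", pix2z(C,(206.7,196.8),.077))
# body circle centre check in scene: project candidate
S=cam("scene"); print(proj(S,[*pix2z(C,(206.7,196.8),.077)[:2],.077]))
im=cv2.imread("pics/s6.png"); g=cv2.cvtColor(im,cv2.COLOR_BGR2GRAY)[125:165,250:290]; m=(cv2.GaussianBlur(g,(0,0),.7)<45).astype(np.uint8)
n,l,st,ce=cv2.connectedComponentsWithStats(m); print([(st[i],ce[i]+[250,125]) for i in range(1,n) if st[i][4]>20])
```

```text
scene_pre
s1
219 204 141 128 182 218 225 225 224 224 221 218 215 196 178 168 168 163 143 117 114 109 100  90  88  87  86  85  83  84
225 191 145 179 215 225 224 225 226 226 226 227 227 227 227 226 223 224 221 220 216 211 195 176 169 169 164 143 106  87
211 157 174 212 224 225 224 225 225 226 227 226 228 227 227 225 225 227 227 226 227 225 226 225 225 226 223 215 191 148
189 139 180 217 224 225 224 225 225 223 218 214 213 212 210 213 220 226 227 226 226 225 227 227 227 226 225 226 224 216
142 120 179 219 225 224 224 225 220 205 191 178 148 125 133 154 184 207 219 224 227 227 229 227 227 227 225 225 226 225
138 155 199 220 225 224 223 219 199 172 150 127  90  83  81  84 114 151 177 205 225 227 228 228 227 227 227 226 227 223
179 212 223 222 216 211 212 210 180 118  79  75  88 103 105  93  78  97 157 205 222 225 225 223 222 223 221 224 222 214
202 213 192 165 135 115 121 146 139 102  86  79  79  82  76  72  73  81 104 117 129 153 153 132 121 122 130 152 152 127
115 109  96  89  82  81  81  82  81  82  83  82  83  84  84  82  81  84  84  82  84  87  87  88  88  88  86  90  88  89
s2
220 
[... 2700 characters left out ...]
 array([325., 304.]))]
scene0-s6 [(298, array([261., 156.])), (5232, array([303., 206.])), (15185, array([408., 269.])), (2559, array([254., 187.])), (58, array([317., 257.])), (48, array([300., 259.])), (32, array([300., 271.])), (329, array([245., 280.])), (37, array([280., 278.])), (79, array([291., 279.])), (5126, array([290., 316.])), (33, array([274., 290.])), (18, array([308., 290.])), (16, array([310., 317.])), (25, array([310., 325.])), (92, array([381., 336.])), (2431, array([274., 358.])), (1557, array([350., 365.])), (40, array([335., 350.]))]
tally top [0.5148 0.2848 0.077 ]
[[267.4861 135.2577]]
[(array([   0,    4,   40,   36, 1105], dtype=int32), array([269.6706, 147.1113]))]
```

Run:
```python
from plan import *
T,S=cam("top"),cam("scene")
def tri(a,b):
    P=[]
    for C,uv in((T,a),(S,b)):
        K,R_,p=C; P.append(K@np.c_[R_.T,-R_.T@p])
    X=cv2.triangulatePoints(P[0],P[1],np.float64(a).reshape(2,1),np.float64(b).reshape(2,1)); return (X[:3]/X[3]).ravel()
print("cabinet corner",tri((180,228),(240,103)),"left",tri((180,352),(150,128)))
print("can top",tri((130,130),(283,62)), "red can", tri((128,180),(252,97)), "pot",tri((173,197),(255,120)))
for z in (.05,.1): print("drawer",pix2z(T,(210,230),z))
plan([(.40,-.02,.4,150.7),(.49,.13,.4,150.7),(.5148,.2848,.25,150.7),(.5148,.2848,.16,150.7),(.5148,.2848,.139,150.7)])
```

```text
cabinet corner [0.4388 0.2988 0.2289] left [0.1833 0.2916 0.2581]
can top [0.6488 0.4111 0.226 ] red can [0.5599 0.4799 0.0778] pot [0.5147 0.3679 0.0786]
drawer [0.4347 0.284  0.05  ]
drawer [0.4329 0.2709 0.1   ]
start [  0.383   -0.199    0.3503 150.7137]
[ 0.363  0.822 -0.248  0.   ] rows 5 -> [  0.4   -0.02   0.4  150.7 ]
[-0.025  0.874 -0.    -0.   ] rows 5 -> [  0.49   0.13   0.4  150.7 ]
[ 0.271  0.736  0.75  -0.   ] rows 6 -> [  0.515   0.285   0.25  150.7  ]
[ 0.    0.    0.45 -0.  ] rows 3 -> [  0.515   0.285   0.16  150.7  ]
[ 0.     0.     0.105 -0.   ] rows 1 -> [  0.515   0.285   0.139 150.7  ]
```

The cabinet corner (.44,.29, z≈.24) is close to where the wrist camera would be, so I'll turn the tool to about 85° for the press.

Run:
```python
from plan import *
plan([(.42,-.02,.42,125),(.5,.13,.42,85),(.5148,.2848,.34,85),(.5148,.2848,.22,85),(.5148,.2848,.16,85)])
```

```text
start [  0.383   -0.199    0.3503 150.7137]
[ 0.276  0.871 -0.348  0.571] rows 5 -> [  0.42  -0.02   0.42 125.  ]
[ 0.385  0.758 -0.     0.889] rows 6 -> [ 0.5   0.13  0.42 85.  ]
[0.778 0.006 0.4   0.   ] rows 5 -> [ 0.515  0.285  0.34  85.   ]
[0.  0.  0.6 0. ] rows 3 -> [ 0.515  0.285  0.22  85.   ]
[0.  0.  0.3 0. ] rows 2 -> [ 0.515  0.285  0.16  85.   ]
```

Request:
{"method": "arm_command", "body": {
  "deltas": [
    [0.276,0.871,-0.348,0.571],
    [0.276,0.871,-0.348,0.571],
    [0.276,0.871,-0.348,0.571],
    [0.276,0.871,-0.348,0.571],
    [0.276,0.871,-0.348,0.571],
    [0.276,0.871,-0.348,0.571]
  ],
  "claw": 0
}}

```text
t: 20.48
ee_pos: [0.4215, -0.0169, 0.422]
eef_rot: [0.002, 0.46, 0.888, 0.001]
ft_force: [0.5, -0.5, 1.0]
opening: 0.0125
finger_force: 0.0
```

Request:
{"method": "arm_command", "body": {
  "deltas": [
    [0.385,0.758,0,0.889],
    [0.385,0.758,0,0.889],
    [0.385,0.758,0,0.889],
    [0.385,0.758,0,0.889],
    [0.385,0.758,0,0.889],
    [0.385,0.758,0,0.889],
    [0.385,0.758,0,0.889]
  ]
}}

```text
t: 21.07
ee_pos: [0.5013, 0.1311, 0.4183]
eef_rot: [-0.0, 0.737, 0.676, -0.0]
ft_force: [0.7, -0.1, 0.1]
opening: 0.0001
finger_force: 0.0
```

Request:
{"method": "arm_command", "body": {
  "deltas": [
    [0.778,0.006,0.4,0],
    [0.778,0.006,0.4,0],
    [0.778,0.006,0.4,0],
    [0.778,0.006,0.4,0],
    [0.778,0.006,0.4,0],
    [0.778,0.006,0.4,0],
    [0.778,0.006,0.4,0]
  ]
}}

```text
t: 21.65
ee_pos: [0.5155, 0.2839, 0.3389]
eef_rot: [0.0, 0.737, 0.676, -0.0]
ft_force: [0.2, -0.4, -0.8]
opening: -0.0
finger_force: 0.0
```

Run:
```python
from plan import *
s=arm.read_state(); print(s["joint_pos"],s["ft_force"])
W=viewer.capture("wrist")[:,:,::-1].copy(); cv2.imwrite("pics/wt.png",W); C=cam("wrist",s)
u,v=proj(C,[.5148,.2848,.077])[0]; print("expected",u,v)
hsv=cv2.cvtColor(W,cv2.COLOR_BGR2HSV); g=cv2.GaussianBlur(W,(0,0),.8).max(2); u,v=int(u),int(v)
win=g[v-36:v+36:4,u-44:u+45:4]; print("\n".join(" ".join(f"{x:3d}" for x in r) for r in win))
plan([(.5148,.2848,.22,85)])
```

```text
[ 0.3314  0.0718  1.758  -0.0009  1.3124  0.4177] [ 0.1831 -0.4049 -0.7531]
expected 316.953105196875 170.21236764725415
119 105 102 109 111 123 109 109 105 140 144 141 150 139 120  93  85  91 136  90  82  85  99
 96 100 101  90  87  86  83 122 174 169 140 119 119 132 149 147 111  94  98 102  95  94 102
108 114 121 132 131 130 149 176 125 119 135 139 136 124 107 152 178 106 103  98  89  96 105
124 129 132 134 132 129 156 124 135 154 156 158 158 154 147 121 136 131 109 111 103 109 118
131 130 132 135 136 126 131 135 150 163 166 167 168 167 158 147 123 142 117 123 119 120 121
131 130 130 133 132 122 115 144 161 158 118  97 103 141 164 154 139 137 120 119 121 122 115
128 133 133 133 129 141 131 149 149  67  57  64  60  53 104 161 142 133 122 112 111 110 111
135 136 140 131 126 139 133 151  79  53  66  72  68  57  52 133 143 130 117 109 108 109 113
130 133 135 131 127 121 131 142  54  53  59  62  58  54  48  93 141 127 116 118 121 115 116
125 124 126 129 131 152 130 143  47  47  51  55  52  49  46  75 132 120 117 119 120 118 130
128 123 126 132 134 132 107 143  57  46  46  50  48  47  42  92 124 112 121 121 127 134 139
133 132 132 130 129 134 128 127  97  51  47  45  44  42  54 115 124 126 136 133 133 135 140
139 135 136 132 128 132 137 134 126  96  53  45  44  63 107 131 138 144 142 136 133 135 141
142 136 135 135 132 133 135 134 135 131 113 111 116 131 144 142 139 139 144 142 133 136 145
137 134 133 134 135 133 132 133 133 132 130 151 143 139 137 138 142 140 142 143 142 152 159
135 134 133 134 134 134 134 134 133 131 130 131 130 135 133 133 145 152 164 164 166 165 159
131 133 134 133 135 140 137 133 134 132 133 133 134 128 130 149 158 156 161 159 162 162 157
132 135 142 142 140 143 139 136 131 113 104  75  82  87  90 129 151 156 154 145 144 147 161
start [ 0.5158  0.2834  0.3399 84.9858]
[ 0.006 -0.006  0.6   -0.   ] rows 3 -> [ 0.515  0.285  0.22  85.   ]
```

The plunger disc is centred on the expected pixel to within 1–2 mm, so I'll descend.

Request:
{"method": "arm_command", "body": {
  "deltas": [
    [0.006,-0.006,0.15,0],
    [0.006,-0.006,0.3,0],
    [0.006,-0.006,0.45,0],
    [0.006,-0.006,0.6,0],
    [0.006,-0.006,0.7,0],
    [0.006,-0.006,0.8,0],
    [0.006,-0.006,0.87,0],
    [0.006,-0.006,0.91,0],
    [0.006,-0.006,0.92,0],
    [0.006,-0.006,0.92,0],
    [0.006,-0.006,0.92,0]
  ]
}}

```text
t: 22.62
ee_pos: [0.5152, 0.2854, 0.1567]
eef_rot: [0.001, 0.738, 0.675, 0.001]
ft_force: [0.2, -0.0, 0.2]
opening: -0.0001
finger_force: 0.0
```

Request:
{"method": "arm_command", "body": {
  "deltas": [
    [0,0,0.01,0],
    [0,0,0.02,0],
    [0,0,0.03,0],
    [0,0,0.03,0]
  ]
}}

```text
t: 22.95
ee_pos: [0.5147, 0.2859, 0.1497]
eef_rot: [0.0, 0.737, 0.675, 0.001]
ft_force: [-0.4, 0.5, 4.8]
opening: 0.0002
finger_force: 1.8
```

Request:
{"method": "arm_command", "body": {
  "deltas": [
    [0,0,0.01,0],
    [0,0,0.02,0],
    [0,0,0.03,0],
    [0,0,0.04,0],
    [0,0,0.045,0],
    [0,0,0.045,0]
  ]
}}

```text
t: 23.45
ee_pos: [0.5147, 0.2859, 0.1414]
eef_rot: [0.0, 0.737, 0.676, 0.0]
ft_force: [-1.4, -0.2, 8.1]
opening: -0.0
finger_force: 4.3
```

Request:
{"method": "arm_command", "body": {
  "deltas": [
    [0,0,0.003,0],
    [0,0,0.005,0],
    [0,0,0.005,0]
  ]
}}

```text
t: 23.7
ee_pos: [0.5148, 0.2859, 0.1407]
eef_rot: [0.0, 0.737, 0.676, 0.001]
ft_force: [-1.2, -1.6, 9.0]
opening: 0.0
finger_force: 4.5
```

Request:
{"method": "arm_command", "body": {
  "deltas": [
    [0,0,0.004,0],
    [0,0,0.008,0],
    [0,0,0.008,0]
  ]
}}

```text
t: 23.95
ee_pos: [0.5148, 0.2859, 0.1392]
eef_rot: [0.0, 0.737, 0.676, 0.0]
ft_force: [-2.6, -1.9, 10.3]
opening: 0.0004
finger_force: 5.0
```

Request:
{"method": "arm_command", "body": {
  "deltas": [
    [0,0,0.003,0],
    [0,0,0.005,0],
    [0,0,0.005,0]
  ]
}}

```text
t: 24.2
ee_pos: [0.5148, 0.286, 0.1386]
eef_rot: [0.0, 0.737, 0.676, 0.0]
ft_force: [-4.3, -2.1, 11.4]
opening: -0.0002
finger_force: 5.8
```

Request:
{"method": "arm_command", "body": {
  "deltas": [
    [0,0,0.003,0],
    [0,0,0.005,0],
    [0,0,0.005,0]
  ]
}}

```text
t: 24.45
ee_pos: [0.5149, 0.286, 0.1386]
eef_rot: [0.0, 0.737, 0.676, 0.0]
ft_force: [-5.4, -2.7, 17.5]
opening: -0.0
finger_force: 7.9
```

Request:
{"method": "arm_command", "body": {
  "deltas": [
    [0,0,0.003,0],
    [0,0,0.003,0],
    [0,0,0.003,0]
  ]
}}

```text
t: 24.7
ee_pos: [0.5149, 0.286, 0.1386]
eef_rot: [0.0, 0.737, 0.676, -0.0]
ft_force: [-6.6, -3.6, 18.2]
opening: -0.0002
finger_force: 9.2
```

The force jumped from 11 to 18 N with no further travel, so the plunger is at its stop. I'll release it and retreat.

Request:
{"method": "arm_command", "body": {
  "deltas": [
    [0,0,-0.02,0],
    [0,0,-0.05,0],
    [0,0,-0.08,0],
    [0,0,-0.15,0],
    [0,0,-0.3,0],
    [0,0,-0.5,0],
    [0,0,-0.7,0],
    [0,0,-0.7,0],
    [0,0,-0.7,0]
  ]
}}

```text
t: 25.45
ee_pos: [0.5152, 0.2862, 0.278]
eef_rot: [0.001, 0.737, 0.675, 0.003]
ft_force: [-0.5, -0.2, -0.1]
opening: 0.0002
finger_force: 0.0
```

Run:
```python
from plan import *
s=arm.read_state(); print(s["t"],s["ee_pos"],s["ft_force"],np.abs(s["dq"]).max())
S=viewer.capture("scene")[:,:,::-1].astype(np.float32); cv2.imwrite("pics/s9.png",S)
A=cv2.imread("pics/s6.png").astype(np.float32)[200:310,366:415]; print("bins change",np.abs(A-S[200:310,366:415]).mean())
Z=cv2.imread("pics/scene0.png").astype(np.float32)
for n,(u0,v0,u1,v1) in dict(tape=(276,270,310,294),block=(292,122,310,136)).items(): print(n,np.abs(Z-S)[v0:v1,u0:u1].mean())
```

```text
25.45 [0.5152 0.2862 0.278 ] [-0.4562 -0.1857 -0.0767] 0.07531435909529315
bins change 15.172975
tape 3.7904413
block 4.1097884[ WARN:0@2.736] global loadsave.cpp:1063 imwrite_ Unsupported depth image for selected encoder is fallbacked to CV_8U.
```

Run:
```python
from plan import *
g=cv2.cvtColor(viewer.capture("scene"),cv2.COLOR_RGB2GRAY)
print(g[232:252:2,378:394]); print(g[262:290:2,380:412:2])
print(arm.sign_off())
```

```text
[[192 187 171 148 126 100  92  78  65  60  71  77  75  73  74  73]
 [202 203 202 202 197 195 190 175 155 148 149 142 125 103  94  94]
 [203 202 200 198 195 190 193 197 200 200 200 201 202 197 194 188]
 [201 192 167 136 115 105 107 118 139 163 190 203 207 205 203 204]
 [186 148 102  75  56  45  44  47  68  97 147 187 203 205 204 205]
 [169 109  57  42  45  46  43  40  39  51  98 156 189 204 206 206]
 [190 148  83  43  39  37  40  39  37  51  85 123 161 189 203 206]
 [178 146  92  55  46  46  43  45  47  54  61  88 150 189 199 204]
 [101 119 110  84  68  68  65  69  67  65  62  69  89 102 114 133]
 [ 70  70  73  71  68  71  71  71  70  70  70  70  69  73  74  76]]
[[109  73  71  75  69  59  60  72  70  71  67  72  70  71  68  69]
 [145  78  74  75  68  67  57  60  60  69  71  70  70  72  68  67]
 [183  96  71  71  64  59  59  59  60  61  56  67  70  72  72  64]
 [194  95  74  73  64  68  69  63  59  55  58  58  60  64  68  61]
 [193  99  72  74  74  74  74  77  70  65  56  58  60  54  57  54]
 [195  96  75  73  74  75  75  75  76  73  70  59  58  55  55  54]
 [193  95  71  71  68  66  70  66  65  62  59  51  62  61  62  63]
 [194  91  54  57  56  59  57  58  59  57  57  57  59  62  72  71]
 [195  93  58  59  58  57  58  59  61  59  61  56  62  68  76  64]
 [197 131  67  66  70  69  74  75  72  76  74  69  68  72  72  57]
 [161 141 118  95  83  80  77  74  77  76  76  77  76  74  70  53]
 [ 78  81  91  81  87  98  89  93  82  80  77  76  76  78  63  51]
 [ 74  79  79  74  76  72  77  82  87  97  93  92  86  79  61  54]
 [ 73  80  82  75  72  74  72  70  75  72  78  81  92  98  86  87]]
the job is handed in; nothing more can be done
None
```

Job handed in at about 25.5 s: both nuts went into the nut bin and both bolts into the bolt bin, tossed in under the hood because the tool can't tilt; nut a appears to sit on nut b, which I could no longer see separately, and the tally plunger was pressed to its stop (about 18 N peak) and released, with its return not checked by image.

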